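# Close a dust extractor after a filter change and hold its cover home

## Task

The small grey dust extractor has a new filter and must be closed up: first press its red stop key, then its blue filter-reset key, each right down and one at a time, and leave the green start key alone. Then turn the yellow quarter-turn wing on its frame until it lines up with the two white marks, so that it will pass through the slot of the blue cover, lift the cover over by its handle and lower it squarely onto the frame with the wing standing up through the slot. The sprung filter pushes the cover up, so press it fully home against the frame and finish while still holding it down there with the gripper (I will lock the wing myself), leaving the other things on the worktop where they stand.

Things in the scene. Friction and masses are not known exactly. Their poses are not given: they have to be found in the camera images.
- extractor: Grey dust extractor, 185 x 135 x 85 mm, fixed. Origin: on the worktop under its middle; +x from the key deck (front, robot side) to the hose spigot (back), +y its left seen from the robot. x -94 to -38 mm: key deck, 57 mm high. x -40 to +95: housing; its flat top, 85 mm high, is the frame for the cover, with a rolled rim 3.5 mm high, inner faces at y +-60 and x +87.5 mm, none in front.
- frame_seat (a point): Point on the frame top, 85 mm above the worktop, where the centre of the cover's underside comes when the cover is closed; axes as the extractor's (it lies at x +26 mm, y 0 in the extractor's frame). The closed cover has the same axes as the extractor.
- red_key_top (a point): Middle of the top of the red stop key (24 x 24 mm, stands 68 mm above the worktop; extractor frame x -68, y +40 mm: the left one seen from the robot). Travel 5 mm straight down; fully down takes about 4 N and it springs back.
- blue_key_top (a point): Middle of the top of the blue filter-reset key, the middle one (extractor frame x -68, y 0 mm), same size and spring as the red one.
- green_key_top (a point): Middle of the top of the green start key, the right one (extractor frame x -68, y -40 mm); not to be pressed.
- red_key (a joint): How far the red key is pressed, 0 to 0.005 m.
- blue_key (a joint): How far the blue key is pressed, 0 to 0.005 m.
- green_key (a joint): How far the green key is pressed, 0 to 0.005 m.
- fastener (a joint): Angle of the yellow wing about its upright axis, counter-clockwise from above, rad. 0: the wing lies along the extractor's y, in line with the two white marks and the closed cover's slot. Starts at 0.65 to 1.5, turns stiffly (0.03 N m) from -0.35 to 1.65, stays where left; no stop or click at 0. The slot passes it within about 0.17 rad.
- fastener_grip (a point): Point on the wing's axis, 17 mm above the frame (extractor frame x -10, y 0, z 102 mm). Its y axis points along the wing: 36 mm long, 9 mm thick, from 8.5 to 26 mm above the frame, its upper 6 mm narrower (26 x 7 mm). Pinch it across its thickness from above, TCP about 12 mm above this point.
- cartridge (a joint): How far the sprung filter is pressed down, m. The filter (66 x 86 mm, black rubber edge, white pleats; middle at extractor frame x +43, y 0) stands 5 mm proud of the frame at 0 and is level with it at 0.005. Pushing it down takes about 7 N at first and 11 N when level (less the cover's own 2 N); it pops up when let go.
- cover: Loose blue cover, a plate 116 (x) x 112 (y) x 4 mm, 0.2 kg, lying on the worktop right way up. Origin: centre of its underside, z up. It has a slot 15 (x) x 42 (y) mm with its centre at x -36 mm, y 0, and a black bar handle. On the closed cover its x and y point as the extractor's.
- cover_grip (a point): Middle of the cover's handle bar, 32 mm above the cover's underside (cover frame x +17 mm, y 0). The bar runs along the cover's y, 80 mm long between posts, 12 mm thick and 12 mm high, with 22 mm of room under it: pinch it across its thickness (along the cover's x) from above.
- cover_slot (a point): Centre of the cover's slot, on the underside (cover frame x -36 mm, y 0).
- microwave: Cream microwave, about 440 x 250 mm and 260 mm high, fixed, left of the work, its door handle and dials sticking out about 40 mm towards the robot; an obstacle, also for the carried cover (the arm starts on its far left side: rise well above it before crossing). Origin under about its middle.
- moisture_analyser: Dark moisture analyser, 358 x 205 mm, fixed, right of the work; its body is 85 mm high, its open lid at the back stands 270 mm high; an obstacle. Origin under its middle.
- nail_brush: Grey nail brush, 30 x 85 x 55 mm, a bystander; leave it. Origin under its middle.
- sample_tin_2: Pale lidded sample tin, 64 mm across, 48 mm high, a bystander; leave it. Origin under its middle.
- vial_1: Glass vial with a black cap, 23 mm across, 59 mm high, a bystander; leave it. Origin under its middle.
- screwdriver: Red-handled screwdriver, 156 mm long, lying, a bystander; leave it. Origin under its middle.

How it is judged:
On the way, in this order (a step that is already met when the one before it is completed fails the run):
1. the red key is pressed right down (value of joint red_key above 0.004 m), for 0.05 s.
2. then, with the red key let up, the blue key is pressed right down (value of joint blue_key above 0.004 m and value of joint red_key below 0.002 m), for 0.05 s.
3. then the wing is turned in line with the white marks (within 0.16 rad), the cover still off (value of joint fastener between -0.16 and 0.16 rad and horizontal distance between cover_slot and fastener_grip above 0.06 m), for 0.2 s.
At the end, for the whole second after the job is handed in: Cover right way round on the frame: within 7 mm and 0.1 rad of its place, level within 0.03 rad, under 1.5 mm above the frame, wing through its slot and within 0.25 rad of the marks; fingers touching it, pressed on the extractor with over 8 N, at rest (z of cover in the frame of frame_seat between -0.003 and 0.0015 m and horizontal distance between cover and frame_seat below 0.007 m and horizontal distance between cover_slot and fastener_grip below 0.007 m and angle between the y axis of cover and the y axis of extractor, either way round below 0.1 rad and angle between the z axis of cover and the z axis of extractor, either way round below 0.03 rad and value of joint fastener between -0.25 and 0.25 rad and contact force between cover and extractor above 8 N and contact force between the fingers and cover above 2 N and linear speed of cover below 0.02 m/s); the arm keeps its last pose, push and grip.
It fails at once if the green start key was pressed (value of joint green_key above 0.0025 m).
It fails at once if a bystander was moved or knocked over (distance of any of nail_brush, sample_tin_2, vial_1, screwdriver from where it was at the start of the episode above 0.03 m).
It also fails if it takes over 64 s, if anything falls off the work surface, if the arm or the gripper's body presses on something with over 40 N, if the wrist force passes 120 N, or if a joint passes its speed limit or range.

## Robot

A 7-joint arm with a two-finger parallel gripper is mounted at the origin on a cart in front of the work surface, level with it; the furniture and walls round the work are solid. World frame = base frame: x ahead of the robot, y to its left, z up, the work surface at z = 0. Lengths are in m, angles in rad, forces in N, time in s.
With the tool pointing down it reaches from about 0.425 to 0.925 m from the base axis. Payload 6.8 kg.
Tool frame: the origin (TCP) lies between the finger pads, 19 mm behind the fingertips; this is the grasp point; z points along the fingers, y is the line along which they close (so a half turn about z gives the same grasp; the last joint's range is limited). The gripper opens to 85 mm and grips with 20 to 120 N. Pads are 22 mm wide; open, the fingers measure 114 mm over their backs; the gripper's body (76 mm by 85 mm) begins 54 mm behind the grasp point. The pads swing forward as they close: fully open they stand 13 mm farther back than shut.
Start: joints at [-1.391, 0.477, 0.022, 1.555, -0.011, 1.109, -0.083], TCP at [0.192, 0.647, 0.25] pointing down, gripper open.
Joint ranges: [-2.96, 2.96], [-0.34, 2.1], [-1.41, 1.46], [0.24, 2.44], [-1.37, 4.51], [0.17, 1.92], [-2.96, 2.96]. Speed limits (rad/s): [2.39, 2.39, 3.14, 3.14, 3.14, 3.14, 3.14].

## Interface

Orientations are given as a unit quaternion [w, x, y, z].
In Python, from station import bot gives the robot as it stands. The module is installed in compiled form; this text tells all that it offers.
- The arm moves only by the shell command python3 -m jog 'ROWS' [OPENING] [FORCE]. ROWS is JSON, a list of rows, each a list of 4 numbers: the shift along the tool's x, y, z in cm, then the turn about the tool's z in rad. In form: [[x, y, z, spin], ...]. A call has 1 to 20 rows; each row is the pose to reach, as a shift and turn from the pose commanded when the call began, along the tool's axes at that moment; what a row does not reach only later rows make up. A row lasts 1/12 s, in which the tool goes at most 41.7 mm and 7.16 degrees, less where a joint would pass 70% of its speed; a pose out of reach is approached as far as the arm can. A call with a gripper value outside its range is refused whole. OPENING is the closure, from -1 (fully open) to 1 (shut), set as the call begins (- or left out, the last holds). The fingers move at their own pace and stop on an object; FORCE is the grip in N (left out, the last holds). Time passes only in rows, so rows that repeat a pose let the fingers close. It gives the time, the measured TCP pose, the force, the opening and the grip force at its end, in the units of the state.
- bot.get_obs(): the state, without advancing time (a new reading comes with each control period).
- bot.read_camera(name): name is "scene" or "side" or "wrist"; returns a dict with "pixels" (384x512x3 uint8, red, green, blue), "depth" (384x512 float32, m along the optical axis (not along the pixel's ray), 0 where there is no reading), "fovy" (degrees; the focal length in pixels is half the picture's height over the tangent of half this angle, whatever the lens; pixels are square), "cx", "cy" (the principal point, pixels), "pose" (4x4, takes a point from camera to world coordinates). Camera axes: x right, y down, z forward; pixel columns grow to the right and rows downward; lengths in m; the calibration is good to about 2 mm. A picture is of the moment at which its call begins.
- bot.hand_in(): hands the job in; it is judged then, once.
The state is a dict: "t": time; "q": joint angles; "joint_vel": joint speeds; "joint_torque": joint torques, N m; "eef_pos": TCP position; "tool_rot": TCP orientation; "contact_force": force on the tool from outside, world axes, zero at the start; "torque": the same for the moment, N m; "gripper_width": opening from 0.0 (shut) to 1.0 (fully open); "grasp_force": force on a finger pad.
Only numpy, scipy, OpenCV 4.12 (cv2) and the standard library are available. Lean on these libraries where they do the work, as an engineer would, in place of code of your own. Each camera call takes 0.05 s, during which the arm holds its last target. There are 200 camera calls.

## Working session

There is one attempt and no reset: what is moved stays moved. The work goes in short steps, Python scripts to look and compute and a shell command to move; the robot and the scene stay as the last step left them, time stands still between calls to the robot, and variables do not carry over. Pictures are saved under pics/ and viewed, at most 10 in all, crops included, and the job is handed in when it is done.

```bash
mkdir -p pics
cat > h.py <<'E'
import numpy as np, cv2
from station import bot
def snap(n, f):
    c=bot.read_camera(n); np.savez('pics/'+f+'.npz',**c); cv2.imwrite('pics/'+f+'.png',c['pixels'][:,:,::-1]); return c
def load(f): return dict(np.load('pics/'+f+'.npz'))
def ray(c,u,v):
    F=192/np.tan(np.radians(float(c['fovy'])/2)); P=c['pose']
    return P[:3,3], P[:3,:3]@np.array([(u-c['cx'])/F,(v-c['cy'])/F,1.])
def dep(c,u,v):
    o,d=ray(c,u,v); return o+d*c['depth'][int(round(v)),int(round(u))]
def atz(c,u,v,z):
    o,d=ray(c,u,v); return o+d*(z-o[2])/d[2]
E
python3 - <<'E'
from h import *
o=bot.get_obs(); print({k:np.round(v,3) for k,v in o.items()})
a=snap('scene','s0'); b=snap('side','d0')
for c in(a,b): print(np.round(c['pose'],3).tolist(), c['fovy'])
cv2.imwrite('pics/both.png',cv2.resize(np.vstack([a['pixels'],b['pixels']])[:,:,::-1],None,fx=.78,fy=.78))
E
```

```text
{'t': np.float64(0.0), 'q': array([-1.391,  0.478,  0.022,  1.556, -0.012,  1.109, -0.083]), 'joint_vel': array([ 0.001, -0.001,  0.   ,  0.   ,  0.   , -0.001, -0.001]), 'joint_torque': array([-0.0000e+00, -5.9644e+01,  1.6080e+00, -2.8120e+01,  1.2000e-02,
        9.0000e-03, -0.0000e+00]), 'eef_pos': array([0.191, 0.647, 0.249]), 'tool_rot': array([-0.   ,  0.143,  0.99 , -0.001]), 'contact_force': array([-0.184, -1.218, -0.599]), 'torque': array([-0.045,  0.038,  0.053]), 'grasp_force': np.float64(0.0), 'gripper_width': np.float64(0.999)}
[[0.816, -0.372, 0.442, -0.202], [-0.577, -0.553, 0.601, -1.039], [0.021, -0.746, -0.666, 1.279], [0.0, 0.0, 0.0, 1.0]] 42.100015948879474
[[0.835, -0.252, 0.489, 0.027], [-0.55, -0.389, 0.739, -0.818], [0.004, -0.886, -0.463, 0.632], [0.0, 0.0, 0.0, 1.0]] 57.109670785218555
```

View pics/both.png

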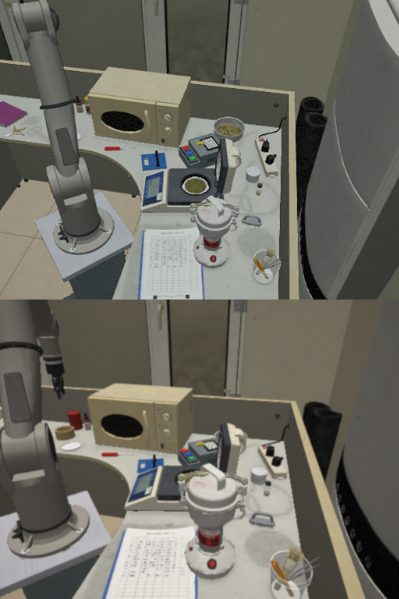

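The scene shows the microwave at about (140,105), the extractor at (205,145) and the cover at (153,160). The side view shows the same things lower down. I'll enlarge both.

Run:
```python
from h import *
a=load('s0')['pixels'];b=load('d0')['pixels']
A=cv2.resize(a[160:235,165:315],None,fx=5.33,fy=4,interpolation=3) if 0 else cv2.resize(a[160:235,165:315],None,fx=4,fy=4,interpolation=3)
B=cv2.resize(b[165:240,165:315],None,fx=4,fy=4,interpolation=3)
cv2.imwrite('pics/crop.png',np.vstack([A,B])[:,:,::-1])
```

```text
(no output)
```

View pics/crop.png

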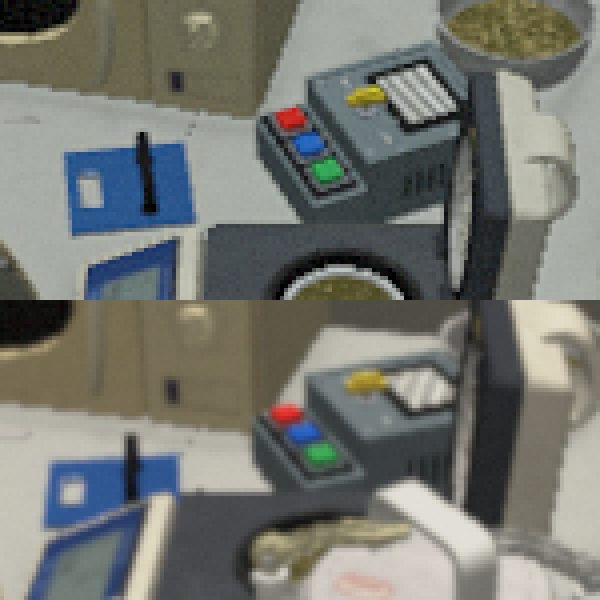

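Upper crop (scene): keys are red (291,118), blue (309,144) and green (328,170), the wing is at (366,96), the cover's corners are (65,152), (183,142), (197,224) and (73,235), and the bar runs (141,134) to (149,212). Lower crop (side): red (287,412), blue (304,433), green (322,454), bar (131,436) to (132,497). The slot is on the robot side.

Run:
```python
from h import *
a=load('s0');b=load('d0')
S=lambda x,y:(165+x/4-.4,160+y/4-.4)
D=lambda x,y:(165+x/4-.4,165+(y-300)/4-.4)
def tri(p,q):
    o1,d1=ray(a,*p);o2,d2=ray(b,*q)
    M=np.stack([d1,-d2],1);s=np.linalg.lstsq(M,o2-o1,rcond=None)[0]
    return (o1+d1*s[0]+o2+d2*s[1])/2, np.linalg.norm(o1+d1*s[0]-o2-d2*s[1])
for n,p,q in [('red',(291,118),(287,412)),('blue',(309,144),(304,433)),('green',(328,170),(322,454)),('wing',(366,96),(366,381)),('slot',(90,190),(72,490)),('barfar',(141,134),(131,436))]:
    print(n,np.round(tri(S(*p),D(*q))[0],3),round(tri(S(*p),D(*q))[1],4),'depth',np.round(dep(a,*S(*p)),3),np.round(dep(b,*D(*q)),3))
for n,p in dict(c1=(65,152),c2=(183,142),c3=(197,224),c4=(73,235)).items(): print(n,np.round(atz(a,*S(*p),.004),3))
for n,p in dict(b1=(141,134),b2=(149,212)).items(): print(n,np.round(atz(a,*S(*p),.036),3))
for n,p,z in [('red',(291,118),.068),('blue',(309,144),.068),('green',(328,170),.068),('wing',(366,96),.107),('analyser screen corner',(80,265),.08),('an. backleft',(200,228),.085)]: print(n,np.round(atz(a,*S(*p),z),3))
```

```text
red [0.579 0.131 0.066] 0.0018 depth [0.577 0.126 0.072] [0.575 0.127 0.069]
blue [0.574 0.094 0.064] 0.0021 depth [0.569 0.084 0.074] [0.57  0.089 0.067]
green [0.569 0.057 0.062] 0.0026 depth [0.565 0.048 0.071] [0.563 0.05  0.067]
wing [0.63  0.084 0.102] 0.0016 depth [0.629 0.081 0.105] [0.628 0.083 0.103]
slot [0.405 0.21  0.004] 0.0016 depth [0.408 0.213 0.001] [ 0.408  0.219 -0.001]
barfar [0.47  0.223 0.033] 0.0014 depth [0.465 0.212 0.043] [0.465 0.213 0.039]
c1 [0.413 0.27  0.004]
c2 [0.514 0.22  0.004]
c3 [0.465 0.115 0.004]
c4 [0.364 0.166 0.004]
b1 [0.469 0.22  0.036]
b2 [0.421 0.124 0.036]
red [0.579 0.129 0.068]
blue [0.572 0.09  0.068]
green [0.567 0.051 0.068]
wing [0.628 0.079 0.107]
analyser screen corner [0.317 0.059 0.08 ]
an. backleft [0.422 0.036 0.085]
```

```bash
cat >> h.py <<'E'
from scipy.spatial.transform import Rotation as Ro
def go(x,y,z,ang=None):
    "cm shift in tool axes and spin to reach the world TCP with closing line at world angle ang"
    o=bot.get_obs(); w,i,j,k=o['tool_rot']; R=Ro.from_quat([i,j,k,w]).as_matrix()
    d=R.T@(np.array([x,y,z])-o['eef_pos'])*100
    a=np.arctan2(R[1,1],R[0,1]); s=0 if ang is None else -((ang-a+np.pi/2)%np.pi-np.pi/2)
    print('go',np.round(d,2),'spin',round(s,3),'now',np.round(o['eef_pos'],4),'ang',round(a,3),'tilt',np.round(R[:2,2],3))
E
python3 - <<'E'
from h import *
H=np.zeros((30,30))
for f in('s0','d0'):
    c=load(f);F=192/np.tan(np.radians(float(c['fovy'])/2));v,u=np.mgrid[:384,:512];z=c['depth']
    p=np.stack([(u-c['cx'])/F*z,(v-c['cy'])/F*z,z],-1)[z>0]@c['pose'][:3,:3].T+c['pose'][:3,3]
    i=((p[:,0]-.2)/.03).astype(int);j=((p[:,1]+.2)/.03).astype(int)
    m=(i>=0)&(i<30)&(j>=0)&(j<30)&(p[:,2]<.6);np.maximum.at(H,(i[m],j[m]),p[m,2])
print('cols y',[round(-.2+.03*k,2) for k in range(30)])
for i in range(30): print(round(.2+.03*i,2),' '.join('%2d'%(x*100) for x in H[i]))
E
```

```text
cols y [-0.2, -0.17, -0.14, -0.11, -0.08, -0.05, -0.02, 0.01, 0.04, 0.07, 0.1, 0.13, 0.16, 0.19, 0.22, 0.25, 0.28, 0.31, 0.34, 0.37, 0.4, 0.43, 0.46, 0.49, 0.52, 0.55, 0.58, 0.61, 0.64, 0.67]
0.2  2  2  1  0  3  0  0  0  0  0  0  0  0  0  0  0  0  0  0  0  0  0 59 59 59 59 59 59 51 34
0.23  2  1  0  5  5  4  3  0  0  0  0  0  0  0  0  0  0  0  0  0  0  0  0  0  0  0 56 59 59  0
0.26  2  0  0  6  6  5  5  4  0  0  0  0  0  0  0  0  0  0  0  2  1  0  0 26 15  0  0  0  0  0
0.29  1  0  8  8  7  6  6  5  4  3  0  0  0  0  0  0  0  0  2  2  0  0 26 26 26  0  0  0  0  0
0.32  1  7  8  8  8  8  7  6  6  5  3  0  0  0  0  0  0  0  2  2  0 26 26 26 26 26  0  0  0  0
0.35  0  8  8  8  9  8  7  8  6  5  0  0  1  0  0  0  0  1  1  0 26 26 26 26 26 26 26  0  0  0
0.38  8  8  8  8  8  8  8  8  7  5  0  1  1  1  0  0  0  1  0 26 26 26 26 26 26 26 26 26  0  0
0.41  8  8  8  8  8  8  8  8  8  0  0  4  3  0  1  0  1 19 26 26 26 26 26 26 26 26 26 26 26  0
0.44  8  8  7  7  9  8  8  8  0  0  1  4  4  4  3 20 23 26 26 26 26 26 26 26 26 26 27 26 26 26
0.47 16  8  7  7  8  9  8  7  0  0  0  1  1  3  0 25 2
[... 1238 characters left out ...]
21  0 59 59 57  0  0  0  0  0  0  0
0.89 22  6  6  7  8  7  4  0  6  6  2  3  3  6 14 22 22 21  0 59 59 57  0  0  0  0  0  0  0  0
0.92 22 21  5  7  8  5  4  3  0  6  6  6  6  6 22 22 21 24 59 59 56  0  0  0  0  0  0  0  0  0
0.95 22 22 21  0  2  5  3  3  2  0  0  0  0 21 21 21 59 59 59 52  0  0  0  0  0  0  0  0  0  0
0.98 25 21 21 21  0  0  3  3  0  0  0  0 21 21 21 58 59 59  0  0  0  0  0  0  0  0  0  0  0  0
1.01 26 25 21 22 22  0  3  3  0  0  0 21 22 21 20 59 59  0  0  0  0  0  0  0  0  0  0  0  0  0
1.04 26 25  0 21 21 21  9  3  0  0 22 22 21  0 59 59 59  0  0  0  0  0  0  0  0  0  0  0  0  0
1.07 26 25 23 23 21 22 21  0 15 22 22 21  0 59 59 58  0  0  0  0  0  0  0  0  0  0  0  0  0  0
```

```bash
python3 -m jog '[[0,0,-20,0],[0,0,-20,0],[0,0,-20,0],[0,0,-20,0],[0,0,-20,0],[0,0,-20,0]]' 0.2 60; python3 -c "
from h import *
go(.578,.130,.42,1.42)"
```

```text
t: 0.6
eef_pos: [0.1922, 0.649, 0.4586]
tool_rot: [0.0, 0.144, 0.99, 0.006]
contact_force: [0.2, 0.8, 0.4]
gripper_width: 0.402
grasp_force: 0.0
go [-51.74 -38.84   3.32] spin -0.137 now [0.1922 0.649  0.4586] ang 1.283 tilt [0.003 0.012]
```

```bash
python3 -c "
from h import *
go(.56,.11,.46,-.151)"
```

```text
go [-50.58 -41.22  -0.71] spin 1.434 now [0.1922 0.649  0.4586] ang 1.283 tilt [0.003 0.012]
```

```bash
python3 -m jog '[[-50.6,-41.2,-0.7,1.434],[-50.6,-41.2,-0.7,1.434],[-50.6,-41.2,-0.7,1.434],[-50.6,-41.2,-0.7,1.434],[-50.6,-41.2,-0.7,1.434],[-50.6,-41.2,-0.7,1.434],[-50.6,-41.2,-0.7,1.434],[-50.6,-41.2,-0.7,1.434],[-50.6,-41.2,-0.7,1.434],[-50.6,-41.2,-0.7,1.434],[-50.6,-41.2,-0.7,1.434],[-50.6,-41.2,-0.7,1.434],[-50.6,-41.2,-0.7,1.434],[-50.6,-41.2,-0.7,1.434],[-50.6,-41.2,-0.7,1.434],[-50.6,-41.2,-0.7,1.434],[-50.6,-41.2,-0.7,1.434],[-50.6,-41.2,-0.7,1.434]]' 1
python3 -c "
from h import *
c=snap('wrist','w1'); print(np.round(c['pose'],3),c['fovy']); go(.56,.11,.46,-.151); print(bot.get_obs()['q'])
cv2.imwrite('pics/w1b.png',cv2.resize(c['pixels'],(800,600),interpolation=cv2.INTER_CUBIC)[:,:,::-1])"
```

```text
t: 2.1
eef_pos: [0.5602, 0.1065, 0.4563]
tool_rot: [0.0, 0.76, 0.65, -0.001]
contact_force: [-0.2, 1.6, -1.0]
gripper_width: -0.001
grasp_force: 0.0
[[ 0.988 -0.149 -0.043  0.571]
 [-0.155 -0.951 -0.266  0.173]
 [-0.001  0.27  -0.963  0.58 ]
 [ 0.     0.     0.     1.   ]] 59.11310784955121
go [ 0.15  0.01 -0.37] spin -0.001 now [0.5596 0.1086 0.4563] ang -0.152 tilt [-0.001 -0.   ]
[-0.78794885  0.1884348   0.59207965  1.53755758 -0.10565125  1.44901552
 -0.3429568 ]
```

View pics/w1b.png

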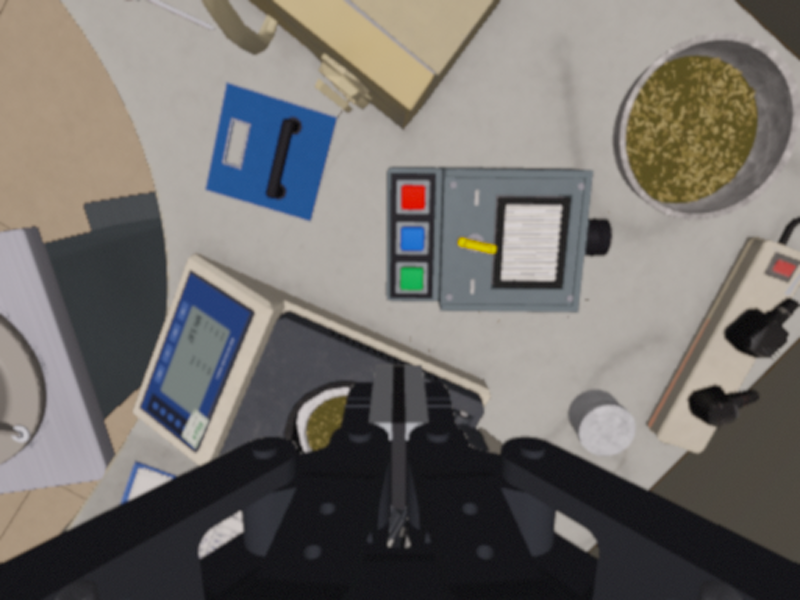

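The wrist view has the extractor nearly axis-aligned. Keys are red (413,196), blue (412,238) and green (411,279), the wing runs (460,242) to (496,249), giving φ≈1.38, and the marks are (476,198) and (472,286). The cover's corners are (228,85), (337,117), (311,219) and (207,189), its bar runs (292,125) to (275,191), and the microwave corner is (404,126).

```bash
python3 -c "
from h import *
c=load('w1')
W=lambda n,x,y,z:print(n,np.round(atz(c,x/1.5625-.2,y/1.5625-.2,z),4),'dep',np.round(dep(c,x/1.5625,y/1.5625),4))
W('red',413,196,.068);W('blue',412,238,.068);W('green',411,279,.068)
W('w1',460,242,.111);W('w2',496,249,.111);W('m1',476,198,.085);W('m2',472,286,.085)
W('fTL',443,169,.085);W('fBL',441,309,.085);W('fTR',591,171,.085);W('fBR',577,311,.085)
for p in[(228,85),(337,117),(311,219),(207,189)]:W('cov',*p,.004)
W('slot',236,144,.004)
W('b1',292,125,.038);W('b2',275,191,.038)
W('mwcorner',404,126,.25);W('mw top corner',435,85,.26);W('dial',350,105,.15);W('dial2',318,85,.15)
W('tin',603,428,.048);W('spigot',600,237,.05)
"
```

```text
red [0.5779 0.133  0.068 ] dep [0.5782 0.1327 0.0691]
blue [0.571  0.0934 0.068 ] dep [0.5713 0.0931 0.0681]
green [0.564  0.0531 0.068 ] dep [0.5643 0.0525 0.067 ]
w1 [0.6128 0.0899 0.111 ] dep [0.6136 0.0885 0.1048]
w2 [0.6439 0.0787 0.111 ] dep [0.6473 0.0742 0.0905]
m1 [0.6347 0.1236 0.085 ] dep [0.6349 0.1233 0.0854]
m2 [0.6213 0.0412 0.085 ] dep [0.6216 0.0408 0.0849]
fTL [0.6081 0.1539 0.085 ] dep [0.6084 0.1536 0.0842]
fBL [0.5887 0.0229 0.085 ] dep [0.589  0.0224 0.0846]
fTR [0.7408 0.1314 0.085 ] dep [0.7409 0.1311 0.0853]
fBR [7.196e-01 4.000e-04 8.500e-02] dep [ 7.203e-01 -4.000e-04  8.380e-02]
cov [0.4097 0.2665 0.004 ] dep [0.4101 0.2661 0.0046]
cov [0.5133 0.2192 0.004 ] dep [ 0.5131  0.2192 -0.    ]
cov [0.466  0.1207 0.004 ] dep [ 0.4655  0.12   -0.0005]
cov [0.3626 0.1692 0.004 ] dep [0.3624 0.1688 0.0026]
slot [0.4041 0.2093 0.004 ] dep [4.032e-01 2.092e-01 1.000e-04]
b1 [0.472 0.216 0.038] dep [0.4716 0.216  0.0343]
b2 [0.442  0.1569 0.038 ] dep [0.4417 0.1565 0.0357]
mwcorner [0.5761 0.1885 0.25  ] dep [5.805e-01 1.996e-01 3.000e-04]
mw top corner [0.5965 0.2071 0.26  ] dep [0.6061 0.219  0.1438]
dial [0.5392 0.2146 0.15  ] dep [ 0.5284  0.2288 -0.0019]
dial2 [0.5178 0.2323 0.15  ] dep [0.5255 0.2237 0.2112]
tin [ 0.7506 -0.1539  0.048 ] dep [ 0.7514 -0.1551  0.0468]
spigot [0.758  0.0624 0.05  ] dep [0.7546 0.0642 0.0604]
```

```bash
python3 -c "
from h import *
go(.577,.128,.20,1.403)"
```

```text
go [ 2.19  1.45 25.62] spin -1.555 now [0.5596 0.1086 0.4563] ang -0.152 tilt [-0.001 -0.   ]
```

```bash
python3 -m jog '[[2.19,1.45,0,-1.555],[2.19,1.45,0,-1.555],[2.19,1.45,0,-1.555],[2.19,1.45,0,-1.555],[2.19,1.45,0,-1.555],[2.19,1.45,0,-1.555],[2.19,1.45,0,-1.555],[2.19,1.45,10,-1.555],[2.19,1.45,10,-1.555],[2.19,1.45,14,-1.555],[2.19,1.45,20,-1.555],[2.19,1.45,25.6,-1.555],[2.19,1.45,25.6,-1.555],[2.19,1.45,25.6,-1.555],[2.19,1.45,25.6,-1.555],[2.19,1.45,25.6,-1.555],[2.19,1.45,25.6,-1.555]]'
python3 -c "
from h import *
go(.577,.128,.089,1.403); print(bot.get_obs()['q'])"
```

```text
t: 3.57
eef_pos: [0.5792, 0.1291, 0.204]
tool_rot: [0.002, 0.084, 0.996, 0.001]
contact_force: [0.6, 0.0, 0.9]
gripper_width: 0.005
grasp_force: 0.0
go [ 0.24 -0.17 11.49] spin 0.0 now [0.5792 0.1291 0.204 ] ang 1.403 tilt [0.004 0.002]
[-0.56759535  0.39880171  0.31459128  1.8236493  -0.15017404  0.93747473
  1.21591543]
```

```bash
python3 -m jog '[[0.2,-0.15,4,0],[0.2,-0.15,8,0],[0.2,-0.15,10.5,0],[0.2,-0.15,11.3,0],[0.2,-0.15,11.6,0],[0.2,-0.15,11.9,0],[0.2,-0.15,11.9,0],[0.2,-0.15,11.9,0]]'; python3 -c "
from h import *
print(bot.get_obs()['contact_force'],bot.get_obs()['eef_pos'])"
```

```text
t: 4.23
eef_pos: [0.5767, 0.1274, 0.0841]
tool_rot: [0.002, 0.083, 0.997, 0.001]
contact_force: [-0.8, 0.4, 2.7]
gripper_width: -0.002
grasp_force: 1.5
[-0.75952568  0.36582329  2.71198909] [0.57672389 0.12740469 0.08414462]
```

```bash
python3 -m jog '[[0,0,0.2,0],[0,0,0.35,0],[0,0,0.5,0],[0,0,0.5,0],[0,0,0.5,0],[0,0,0.5,0]]'; python3 -c "
from h import *
print(bot.get_obs()['contact_force'],bot.get_obs()['eef_pos'])"
```

```text
t: 4.73
eef_pos: [0.5769, 0.1274, 0.0817]
tool_rot: [0.002, 0.084, 0.996, 0.001]
contact_force: [-11.2, -1.7, 35.1]
gripper_width: -0.003
grasp_force: 17.8
[-11.19748713  -1.6558672   35.12766608] [0.57689001 0.12737469 0.08171816]
```

```bash
python3 -m jog '[[0,0,-2,0],[0,0,-4,0],[0,0,-4,0],[0,-2,-4,0],[0,-3.5,-4,0],[0,-3.5,-4,0],[0,-3.5,-2.5,0],[0,-3.5,-1.2,0],[0,-3.5,-0.7,0],[0,-3.5,-0.4,0],[0,-3.5,-0.2,0],[0,-3.5,-0.2,0],[0,-3.5,-0.2,0],[0,-3.5,-0.2,0]]'; python3 -c "
from h import *
print(bot.get_obs()['contact_force'],bot.get_obs()['eef_pos'])"
```

```text
t: 5.9
eef_pos: [0.5692, 0.092, 0.0818]
tool_rot: [-0.001, 0.084, 0.996, 0.0]
contact_force: [-10.9, -0.9, 29.3]
gripper_width: 0.0
grasp_force: 14.9
[-10.90883646  -0.86437612  29.26426265] [0.56924355 0.09204109 0.08180658]
```

```bash
python3 -m jog '[[0,0,-4,0],[0,0,-8,0],[0,0,-10,0],[0,0,-10,0],[0,0,-10,0]]' 0 60; python3 -c "
from h import *
go(.628,.083,.17,1.225)"
```

```text
t: 6.32
eef_pos: [0.5703, 0.0926, 0.1804]
tool_rot: [0.001, 0.083, 0.997, 0.001]
contact_force: [0.1, -0.6, 0.5]
gripper_width: 0.501
grasp_force: 0.0
go [-5.85  0.01  1.05] spin 0.179 now [0.5703 0.0926 0.1804] ang 1.404 tilt [0.003 0.001]
```

```bash
python3 -m jog '[[-3,0,0,0.1],[-5.8,0,0,0.179],[-5.8,0,0,0.179],[-5.8,0,1,0.179],[-5.8,0,3,0.179],[-5.8,0,5,0.179],[-5.8,0,6.5,0.179],[-5.8,0,6.5,0.179],[-5.8,0,6.5,0.179]]'; python3 -c "
from h import *
go(.628,.083,.114,1.225)
print(bot.get_obs()['contact_force'])
c=snap('wrist','w2')
cv2.imwrite('pics/w2b.png',c['pixels'][:,:,::-1])"
```

```text
t: 7.07
eef_pos: [0.6244, 0.0827, 0.1121]
tool_rot: [-0.002, 0.172, 0.985, -0.001]
contact_force: [-0.9, 0.6, 0.5]
gripper_width: 0.5
grasp_force: 0.0
go [-0.33  0.14 -0.2 ] spin 0.001 now [0.6244 0.0827 0.1121] ang 1.226 tilt [-0.004 -0.001]
[-0.86558623  0.60356119  0.49052766]
```

View pics/w2b.png

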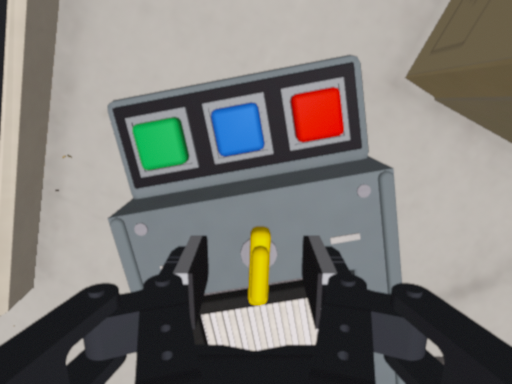

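The wing stands upright in the picture at (258,265), centred between the pads and parallel to them. I'll close and turn.

```bash
python3 -m jog '[[-0.35,0.05,0,0],[-0.35,0.05,0,0],[-0.35,0.05,0,0],[-0.35,0.05,0,0],[-0.35,0.05,0,0],[-0.35,0.05,0,0],[-0.35,0.05,0,0],[-0.35,0.05,0,0]]' 1 40; python3 -m jog '[[0,0,0,0.12],[0,0,0,0.24],[0,0,0,0.36],[0,0,0,0.48],[0,0,0,0.6],[0,0,0,0.72],[0,0,0,0.84],[0,0,0,0.96],[0,0,0,1.08],[0,0,0,1.2],[0,0,0,1.3],[0,0,0,1.393],[0,0,0,1.393],[0,0,0,1.393],[0,0,0,1.393]]';  python3 -c "
from h import *
go(.628,.083,.114,-.168)
print(bot.get_obs()['contact_force'],bot.get_obs()['torque'])"
```

```text
t: 7.78
eef_pos: [0.631, 0.0823, 0.1151]
tool_rot: [0.001, 0.172, 0.985, 0.001]
contact_force: [0.6, 0.8, 6.3]
gripper_width: 0.087
grasp_force: 41.9
t: 9.03
eef_pos: [0.6284, 0.0807, 0.115]
tool_rot: [-0.001, 0.764, 0.645, -0.001]
contact_force: [-9.3, -1.7, 14.8]
gripper_width: 0.086
grasp_force: 43.1
go [ 0.22 -0.08  0.1 ] spin -0.001 now [0.6284 0.0807 0.115 ] ang -0.169 tilt [-0.004 -0.   ]
[-9.25460572 -1.73803468 14.78328173] [-0.51483147  1.92051415 -0.02472992]
```

```bash
python3 -m jog '[[0,0,0,0],[0,0,0,0],[0,0,0,0],[0,0,-3,0],[0,0,-7,0],[0,0,-11,0],[0,3,-15,0],[0,3,-15,0],[0,3,-15,0],[0,3,-15,0]]' -0.2 ;  python3 -c "
from h import *
c=snap('wrist','w3'); go(.628,.083,.114,-.168)
cv2.imwrite('pics/w3b.png',cv2.resize(c['pixels'],(800,600),interpolation=cv2.INTER_CUBIC)[:,:,::-1])"
```

```text
t: 9.87
eef_pos: [0.6594, 0.0772, 0.2632]
tool_rot: [-0.0, 0.764, 0.645, -0.0]
contact_force: [-0.7, -0.2, -0.7]
gripper_width: 0.601
grasp_force: 0.0
go [ 0.05 -3.06 14.83] spin 0.0 now [0.6585 0.0774 0.2622] ang -0.168 tilt [-0.003 -0.   ]
```

View pics/w3b.png

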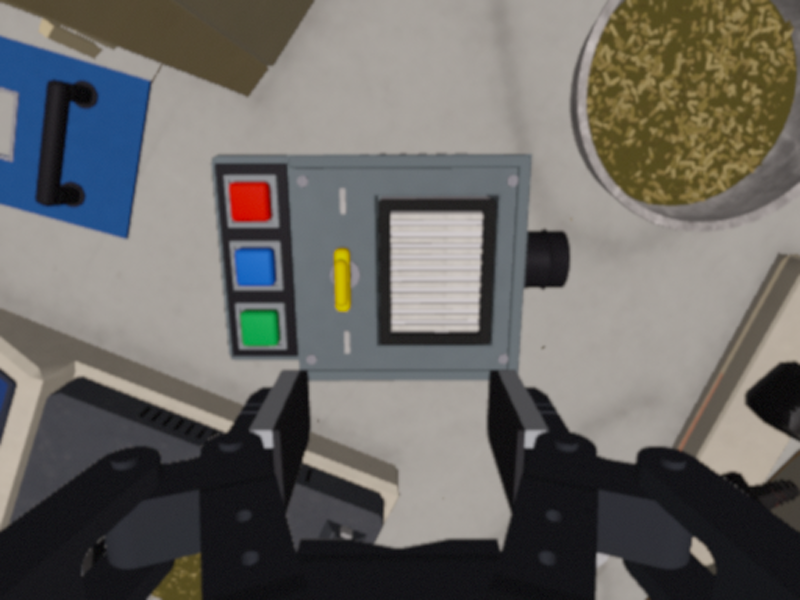

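The wing lies in line with the marks: it runs (343,250) to (342,310) and the marks are (342,200) and (347,342). Next I'll refine the extractor pose.

```bash
python3 -c "
from h import *
c=load('w3')
def W(n,x,y,z):
  p=atz(c,x/1.5625-.2,y/1.5625-.2,z);print(n,np.round(p,4));return p
a=W('m1',342,201,.085);b=W('m2',347,342,.085);d=a-b;print(np.arctan2(-d[0],d[1]),(a+b)/2)
a=W('w1',343,252,.111);b=W('w2',342,309,.111);d=a-b;print(np.arctan2(-d[0],d[1]),(a+b)/2)
for p in[(302,181),(512,181),(503,359),(312,359)]:W('screw',*p,.0855)
a=W('red',250,202,.068);b=W('blue',254,267,.068);b=W('gr',260,328,.068);d=a-b;print(np.arctan2(-d[0],d[1]))
f=[W('filt',*p,.09) for p in[(377,196),(497,197),(492,344),(378,344)]];print(np.mean(f,0))
W('bar1',62,85,.038);W('bar2',48,203,.038);W('mwc',250,95,.0);W('dial',100,55,.2)
go(.45,.183,.30,-.441+np.pi)
"
```

```text
m1 [0.6349 0.1241 0.085 ]
m2 [0.6214 0.041  0.085 ]
-0.1603859306196346 [0.62813117 0.08257321 0.085     ]
w1 [0.6333 0.0997 0.111 ]
w2 [0.6266 0.069  0.111 ]
-0.21316592622522662 [0.62995056 0.08434497 0.111     ]
screw [0.6151 0.1386 0.0855]
screw [0.7303 0.1191 0.0855]
screw [0.7132 0.0145 0.0855]
screw [0.5983 0.0339 0.0855]
red [0.5787 0.1316 0.068 ]
blue [0.5717 0.0928 0.068 ]
gr [0.566  0.0537 0.068 ]
-0.16259500020041368
filt [0.655  0.1239 0.09  ]
filt [0.7203 0.1123 0.09  ]
filt [0.7072 0.0271 0.09  ]
filt [0.6402 0.0384 0.09  ]
[0.68069564 0.07541507 0.09      ]
bar1 [0.4732 0.2188 0.038 ]
bar2 [0.4401 0.1518 0.038 ]
mwc [0.5766 0.1994 0.    ]
dial [0.58   0.1907 0.2   ]
go [  6.93 -22.34  -3.72] spin 0.273 now [0.6585 0.0774 0.2622] ang -0.168 tilt [-0.003 -0.   ]
```

```bash
python3 -m jog '[[0,0,-4,-0.12],[0,0,-8,-0.24],[0,0,-11,-0.36],[1,-3,-13,-0.48],[2,-7,-13,-0.6],[4,-11,-13,-0.72],[6,-15,-13,-0.84],[6.9,-19,-13,-0.96],[6.9,-22,-13,-1.08],[6.9,-22,-13,-1.2],[6.9,-22,-13,-1.32],[6.9,-22,-13,-1.44],[6.9,-22,-13,-1.56],[6.9,-22,-13,-1.68],[6.9,-22,-13,-1.8],[6.9,-22,-13,-1.92],[6.9,-22,-13,-2.04],[6.9,-22,-13,-2.16],[6.9,-22,-13,-2.28],[6.9,-22,-13,-2.4]]' -0.3 ;  python3 -c "
from h import *
go(.4535,.1815,.38,-.443);print(bot.get_obs()['q'])"
```

```text
t: 11.58
eef_pos: [0.4528, 0.1819, 0.3918]
tool_rot: [-0.002, -0.328, 0.945, -0.0]
contact_force: [-0.2, -0.4, -0.3]
gripper_width: 0.654
grasp_force: 0.0
go [-0.03 -0.08  1.18] spin -0.459 now [0.4528 0.1819 0.3918] ang 2.239 tilt [-0.003 -0.002]
[-1.03254612  0.03492202  0.54733884  1.81744796 -0.01852777  1.2983027
  1.7588933 ]
```

```bash
python3 -m jog '[[0,-0.1,0,-0.12],[0,-0.1,2,-0.24],[0,-0.1,5,-0.36],[0,-0.1,9,-0.459],[0,-0.1,13,-0.459],[0,-0.1,17,-0.459],[0,-0.1,21,-0.459],[0,-0.1,25,-0.459],[0,-0.1,28,-0.459],[0,-0.1,28,-0.459],[0,-0.1,28,-0.459]]';  python3 -c "
from h import *
c=snap('wrist','w4');go(.4535,.1815,.032,-.443)
cv2.imwrite('pics/w4b.png',c['pixels'][:,:,::-1])"
```

```text
t: 12.5
eef_pos: [0.4526, 0.18, 0.1123]
tool_rot: [-0.003, -0.531, 0.847, -0.0]
contact_force: [0.4, 0.1, 0.2]
gripper_width: 0.649
grasp_force: 0.0
go [-0.05  0.1   8.2 ] spin -0.008 now [0.4543 0.1807 0.114 ] ang 2.691 tilt [-0.002 -0.001]
```

View pics/w4b.png

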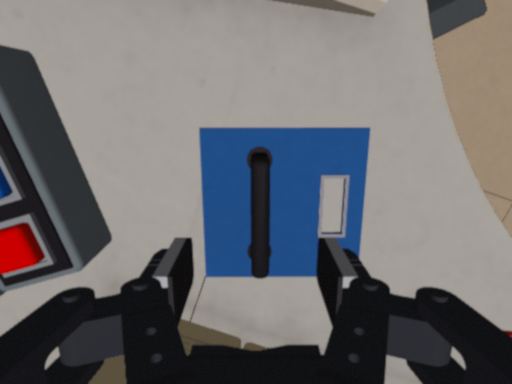

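The cover is square in view, with the bar at column 260, the pads centred on 256 and the slot at (334,205). I'll descend and grip.

```bash
python3 -m jog '[[0,0,3,0],[0,0,6,0],[0,0,7.6,0],[0,0,8.2,0],[0,0,8.2,0],[0,0,8.2,0]]'; python3 -m jog '[[0,0,0,0],[0,0,0,0],[0,0,0,0],[0,0,0,0],[0,0,0,0],[0,0,0,0],[0,0,0,0],[0,0,0,0]]' 1 80; python3 -c "
from h import *
go(.4535,.1815,.032,-.443);print(bot.get_obs()['contact_force'])"
```

```text
t: 13.05
eef_pos: [0.4561, 0.1816, 0.0337]
tool_rot: [0.001, -0.531, 0.847, 0.0]
contact_force: [-0.8, 0.2, 0.1]
gripper_width: 0.65
grasp_force: 0.0
t: 13.72
eef_pos: [0.455, 0.1816, 0.033]
tool_rot: [0.0, -0.531, 0.847, 0.0]
contact_force: [-2.9, -0.1, 10.4]
gripper_width: 0.124
grasp_force: 78.3
go [0.07 0.13 0.1 ] spin -0.007 now [0.455  0.1816 0.033 ] ang 2.691 tilt [0.    0.001]
[-2.92218772 -0.09256055 10.44748648]
```

```bash
python3 -m jog '[[0,0,-1.5,0],[0,0,-3,0],[1.5,0.5,-4,0],[2.8,1,-5,0],[2.8,1,-9,0],[2.8,1,-13,0],[2.8,1,-17,0],[2.8,1,-21,0],[2.8,1,-25,0],[2.8,1,-29,0],[2.8,1,-33,0],[2.8,1,-33,0],[2.8,1,-33,0]]'; python3 -c "
from h import *
print(bot.get_obs()['contact_force'],bot.get_obs()['gripper_width'])
go(.6806,.0747,.22,-.165)"
```

```text
t: 14.8
eef_pos: [0.4346, 0.1604, 0.364]
tool_rot: [0.003, -0.531, 0.847, 0.001]
contact_force: [-0.1, -0.6, -2.4]
gripper_width: 0.124
grasp_force: 78.7
[-0.06089968 -0.58531909 -2.42657466] 0.12377418844453382
go [ -2.93 -25.86  14.46] spin -0.286 now [0.4346 0.1604 0.364 ] ang 2.691 tilt [0.004 0.004]
```

```bash
python3 -m jog '[[-0.5,-3,0,-0.03],[-0.9,-7,0,-0.08],[-1.3,-11,0,-0.12],[-1.8,-15,0,-0.17],[-2.3,-19,0,-0.22],[-2.8,-23,0,-0.26],[-2.93,-25.9,0,-0.286],[-2.93,-25.9,0,-0.286],[-2.93,-25.9,0,-0.286],[-2.93,-25.9,0,-0.286],[-2.93,-25.9,4,-0.286],[-2.93,-25.9,8,-0.286],[-2.93,-25.9,12,-0.286],[-2.93,-25.9,14.5,-0.286],[-2.93,-25.9,14.5,-0.286],[-2.93,-25.9,14.5,-0.286],[-2.93,-25.9,14.5,-0.286]]'; python3 -c "
from h import *
print(bot.get_obs()['q'][6]); c=snap('wrist','w5'); d=snap('scene','s5')
go(.6806,.0747,.22,-.165)
A=d['pixels'][140:240,180:330]
cv2.imwrite('pics/w5b.png',np.hstack([c['pixels'],cv2.resize(A,(288,192),interpolation=2).repeat(2,0)])[:,:,::-1])"
```

```text
t: 16.22
eef_pos: [0.6803, 0.0749, 0.2194]
tool_rot: [0.001, -0.647, 0.762, -0.001]
contact_force: [-0.1, -0.8, -0.5]
gripper_width: 0.12
grasp_force: 78.9
2.95058882360845
go [-0.02  0.04  0.  ] spin 0.001 now [0.681  0.0744 0.22  ] ang 2.978 tilt [0.005 0.001]
```

View pics/w5b.png

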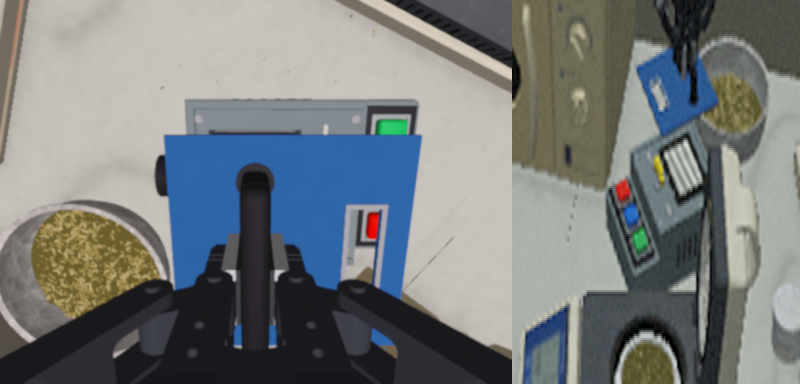

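The cover is held level. Its -y edge runs (165,136) to (421,135) and the slot's upper corners are (349,205) and (388,205). I'll work out its pose in the hand.

```bash
python3 -c "
from h import *
c=load('w5');o=bot.get_obs();z=o['eef_pos'][2]-.028
P=lambda x,y:atz(c,x,y,z)
a,b=P(165,136),P(421,135);print(a,b,np.linalg.norm(a-b))
d=a-b;yaw=np.arctan2(d[1],d[0]);ex=d[:2]/np.linalg.norm(d[:2]);ey=np.array([-ex[1],ex[0]])
m=(a+b)[:2]/2+.056*ey;print('yaw',yaw,'centre from edge',m,'slot centre',m-.036*ex)
s,t=P(349,205),P(388,205);print('slot from edge corners',(s+t)[:2]/2+.021*ey,np.linalg.norm(s-t))
print('grip pred',m+.017*ex,'tcp',o['eef_pos'])
print(dep(c,200,150),dep(c,400,150),dep(c,200,200))
F=load('w5')['depth'];n=[dep(c,u,v) for u in range(185,340,5) for v in range(145,170,5)];A=np.array(n)
print('plane',np.linalg.lstsq(np.c_[A[:,:2],np.ones(len(A))],A[:,2],rcond=None)[0])
"
```

```text
[0.71087743 0.01674458 0.19204808] [0.59909707 0.0346532  0.19204808] 0.11320586825652716
yaw -0.1588625429619497 centre from edge [0.66384618 0.08099373] slot centre [0.6282995  0.08668876]
slot from edge corners [0.62765669 0.08412659] 0.018225446055639614
grip pred [0.68063211 0.07830441] tcp [0.68095629 0.07442574 0.22004808]
[0.69707705 0.02549613 0.19081601] [0.60761824 0.04034519 0.18967211] [0.70210921 0.0488341  0.18993905]
plane [0.00495531 0.00903115 0.18656666]
```

```bash
python3 -m jog '[[0.3,0,0,0.035],[0.3,0,1,0.035],[0.3,0,2.5,0.035],[0.3,0,4,0.035],[0.3,0,5,0.035],[0.3,0,6,0.035],[0.3,0,6,0.035],[0.3,0,6,0.035],[0.3,0,6,0.035]]'; python3 -c "
from h import *
go(.6802,.0717,.118,-.165);o=bot.get_obs();print(o['q'],o['contact_force']); c=snap('wrist','w6'); d=snap('side','d6'); e=snap('scene','s6')
A=d['pixels'][165:240,220:290]; B=e['pixels'][155:230,220:290]
cv2.imwrite('pics/w6b.png',np.hstack([c['pixels'],cv2.resize(np.vstack([A,B])[:128],(280,384),interpolation=2)])[:,:,::-1])"
```

```text
t: 17.07
eef_pos: [0.6797, 0.0708, 0.1578]
tool_rot: [0.001, -0.633, 0.774, -0.0]
contact_force: [-0.3, 0.6, -2.2]
gripper_width: 0.122
grasp_force: 78.8
go [-0.1  -0.02  3.98] spin -0.035 now [0.6797 0.0708 0.1578] ang 2.942 tilt [0.001 0.   ]
[-0.42137087  0.59711532  0.3298985   1.63190418 -0.22596074  0.9489742
  2.92946861] [-0.30458299  0.57264316 -2.19309101]
```

View pics/w6b.png

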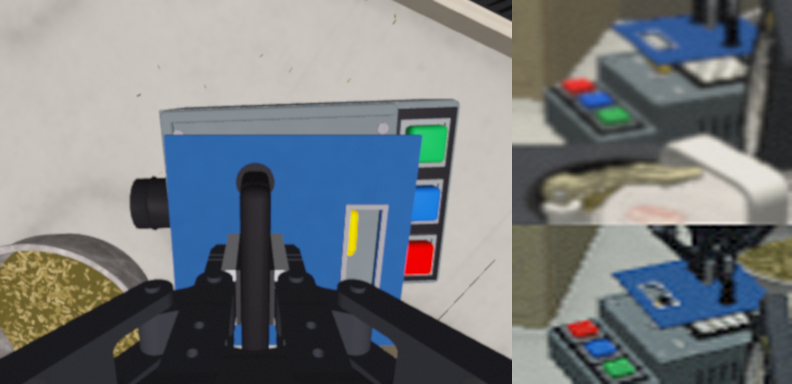

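The wing shows through the slot at (352,212). The slot's upper corners are (345,205) and (388,205). I'll check the offset with parallax taken out.

```bash
python3 -c "
from h import *
c=load('w6');o=bot.get_obs();zt=o['eef_pos'][2]-.029;th=2.942-np.pi
ex=np.array([np.cos(th),np.sin(th)]);ey=np.array([-ex[1],ex[0]]);t=o['eef_pos'][:2]
f=lambda n,p,z:print(n,np.round(1e3*np.array([ex@(atz(c,*p,z)[:2]-t),ey@(atz(c,*p,z)[:2]-t)]),1))
f('edgeL',(165,136),zt);f('edgeR',(421,135),zt);f('slotL',(345,205),zt);f('slotR',(388,205),zt)
f('slotL inner bottom',(348,208),zt-.004);f('wingnear L',(348,210),.111);f('wingnear R',(358,210),.111);f('wing mid',(352,252),.111)
"
```

```text
edgeL [ 40.1 -52.4]
edgeR [-74.4 -52.8]
slotL [-42.8 -20. ]
slotR [-63.1 -20. ]
slotL inner bottom [-45.5 -17.2]
wingnear L [-49.6 -11.5]
wingnear R [-54.9 -11.5]
wing mid [-53.6  12.8]
```

```bash
python3 -m jog '[[0.15,0,0,0],[0.15,0,0.7,0],[0.15,0,1.4,0],[0.15,0,2,0],[0.15,0,2.6,0],[0.15,0,3,0],[0.15,0,3.3,0],[0.15,0,3.5,0],[0.15,0,3.5,0],[0.15,0,3.5,0]]' 1 120; python3 -c "
from h import *
go(.6793,.0695,.118,-.165);o=bot.get_obs();print(o['q'][6],o['contact_force'],o['torque'])"
```

```text
t: 18.05
eef_pos: [0.6784, 0.0693, 0.1226]
tool_rot: [-0.0, -0.633, 0.774, 0.0]
contact_force: [-3.9, 0.2, 6.6]
gripper_width: 0.115
grasp_force: 118.5
go [-0.04 -0.08  0.46] spin -0.035 now [0.6784 0.0693 0.1226] ang 2.942 tilt [-0.001  0.   ]
2.9320334113674082 [-3.86586442  0.20215468  6.62970249] [-3.94608026e-04  1.06385982e+00 -1.92836474e-02]
```

```bash
python3 -m jog '[[0,0,0.15,0],[0,0,0.3,0],[0,0,0.45,0],[0,0,0.6,0],[0,0,0.6,0],[0,0,0.6,0]]'; python3 -c "
from h import *
go(.6793,.0695,.118,-.165);o=bot.get_obs();print(o['q'][6],o['contact_force'],o['torque'])"
```

```text
t: 18.55
eef_pos: [0.6785, 0.0693, 0.1181]
tool_rot: [0.0, -0.633, 0.774, 0.0]
contact_force: [-8.5, 0.3, 14.2]
gripper_width: 0.111
grasp_force: 119.7
go [-0.03 -0.07  0.01] spin -0.035 now [0.6785 0.0693 0.1181] ang 2.942 tilt [-0.001  0.001]
2.9323187033439875 [-8.45470939  0.25546531 14.24429803] [-0.04456538  1.66795101 -0.00858102]
```

```bash
python3 -m jog '[[0,0,0.15,0],[0,0,0.3,0],[0,0,0.3,0],[0,0,0.3,0],[0,0,0.3,0]]'; python3 -c "
from h import *
go(.6793,.0695,.118,-.165);o=bot.get_obs();print(o['q'][6],o['contact_force'],o['torque']); c=snap('wrist','w7'); d=snap('side','d7'); e=snap('scene','s7')
A=d['pixels'][165:230,220:290]; B=e['pixels'][160:225,220:290]
cv2.imwrite('pics/w7b.png',np.hstack([c['pixels'],cv2.resize(np.vstack([A,B]),(280,384),interpolation=2)])[:,:,::-1])"
```

```text
t: 18.97
eef_pos: [0.6786, 0.0693, 0.118]
tool_rot: [0.0, -0.633, 0.774, 0.001]
contact_force: [-17.9, -1.6, 34.3]
gripper_width: 0.114
grasp_force: 122.5
go [-0.04 -0.07  0.  ] spin -0.035 now [0.6786 0.0693 0.118 ] ang 2.942 tilt [-0.     0.002]
2.9325009515925307 [-17.87273215  -1.60425387  34.30708368] [-0.0808277   3.59352575  0.04341896]
```

View pics/w7b.png

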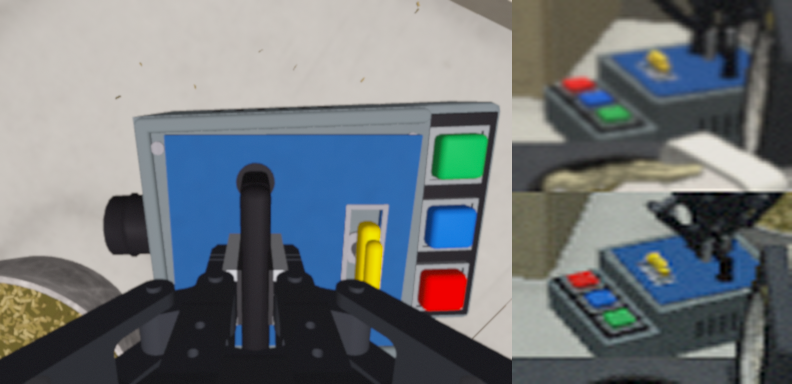

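The picture shows the wing standing up through the slot at (370,260), with the cover flush and inside the rim. The force rose while z stayed at 0.118, so it's home. I'll ease the push slightly, let it settle and hand in.

```bash
python3 -m jog '[[0,0,-0.08,0],[0,0,-0.08,0],[0,0,-0.08,0],[0,0,-0.08,0],[0,0,-0.08,0],[0,0,-0.08,0]]' && python3 -c "
from h import *
o=bot.get_obs();print(o['contact_force'],o['eef_pos'])
if o['contact_force'][2]>20: print(bot.hand_in())"
```

```text
t: 19.62
eef_pos: [0.6786, 0.0693, 0.1181]
tool_rot: [0.0, -0.633, 0.774, 0.001]
contact_force: [-15.5, -0.2, 27.5]
gripper_width: 0.113
grasp_force: 121.8
[-15.50071674  -0.18741606  27.49968838] [0.67855737 0.06927699 0.11809426]
the job is handed in; nothing more can be done
None
```

I pressed the red key and then the blue key right down, lined the wing up with the white marks, and am holding the cover fully home with the wing through its slot at about 27 N; I handed the job in at about 20 s, but hand-in returned no verdict.

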